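Put the stamp away in the lidded jar under the glass shelf

TASK

Put the wooden hand stamp away in the larger of the two lidded jars under the glass shelf: first lift the jar's lid off by its knob and set it knob up on the middle of the block of note paper, lowering it gently until you feel the paper before letting go (don't drop it or press hard), then put the stamp into the open jar and leave the lid where it lies. Leave the jar standing in its place, don't bang into the shelf, and leave the other things on the desk alone.

Things in the scene. Friction and masses are not known exactly. Their poses are not given: they have to be found in the camera images.
- jar: The larger jar: blue ceramic, loose, 0.7 to 1 kg, 106 mm outside diameter, 75 mm high to its rim, wall and floor 6 mm (mouth 94 mm wide). Origin: centre of its underside; z up. Its axis is 15 to 30 mm in front of the shelf's edge, so a gripper coming straight down strikes the shelf: lean it back towards the robot by 20 to 50 degrees. Jar, small jar and note tray stand in a row, in any order.
- lid_knob (a point): Centre of the knob of the larger jar's loose lid (ceramic, 0.18 to 0.29 kg): a wooden cylinder 28 mm across, 12 mm up and down from here, on a thin stem. z up. The lid is a disc 108 mm wide, 6 mm thick, its top 28 mm below this point; a boss 86 mm wide and 7 mm deep under it drops into the jar's mouth, its underside 41 mm below this point. Lift 15 mm or more before moving sideways.
- shelf: Fixed glass shelf on two white side panels. Origin: on the desk right below the middle of the pane's front edge; y runs along the edge, x points back under the shelf, away from the robot. The pane reaches 170 mm back and 350 mm to either side, underside 245 mm above the desk, 8 mm thick; the panels stand 331 to 349 mm either side, 15 to 165 mm back.
- note_tray: Fixed flat dark wooden tray, 144 mm square, 6 mm thick, with a block of white note paper, 130 mm square, centred on it. Origin: centre of the tray's underside on the desk; z up. The top of the paper lies anywhere from 14 to 44 mm above the desk, depending on how much is left; this is not reported but found by touch (or seen). The loose sheets give 1 mm for each 2.5 N.
- stamp_handle (a point): Centre of the grip of the wooden hand stamp, which stands upright on the desk: a round handle 26 mm across from 4 mm below to 10 mm above this point, narrowing below to a neck, on a block 46 mm (x) by 26 mm (y) and 12 mm high. 64 mm high in all; this point is 48 mm above its underside. About 60 g.
- stamp_mid (a point): Middle of the same stamp, on its axis, 32 mm above its underside (half its height).
- small_jar: Bystander: the smaller lidded jar, same materials, 80 mm wide, 85 mm high with its knob, solid in one piece. Origin: centre of its underside.
- tape_roll: Bystander: clear roll of tape lying flat, 84 mm wide, 24 mm high. Origin: centre of its underside.
- candle_glass: Bystander: empty candle glass under the shelf, 68 mm wide, 70 mm high. Origin: centre of its underside.
- mug: Bystander: white mug, 80 mm wide, 95 mm high. Origin: centre of its underside.
- stones: Bystander: pile of three grey pebbles stuck together, 84 mm wide, 78 mm high. Origin: centre of its underside.
- stapler: Bystander: stapler, 140 x 36 x 57 mm. Origin: centre of its underside.
- notebook: Bystander: blue cloth-bound notebook lying flat, 210 x 150 x 18 mm. Origin: centre of its underside.
Not all that is in view belongs to the job. What is shaped like the part that bears lid_knob but yellow is not meant.

How it is judged:
On the way, in this order (a step that is already met when the one before it is completed fails the run):
1. the lid is lifted clear of the jar, roughly level, in the fingers (z of lid_knob in the frame of jar above 0.122 m and angle between lid_knob's own z axis and vertical below 0.35 rad and contact force between the fingers and lid above 0.5 N), for 0.1 s.
2. the lid touches the paper while it is still held (contact force between lid and note_tray above 0.3 N and contact force between the fingers and lid above 0.5 N and horizontal distance between lid_knob and note_tray below 0.05 m), for 0.05 s.
3. the lid lies knob up on the paper, let go, with the jar still empty (horizontal distance between lid_knob and note_tray below 0.04 m and angle between lid_knob's own z axis and vertical below 0.12 rad and height (world z) of lid_knob below 0.1 m and contact force between lid and note_tray above 0.3 N and contact force between the fingers and lid below 0.05 N and not (horizontal distance between stamp_mid and jar below 0.045 m and z of stamp_mid in the frame of jar between 0 and 0.065 m)), for 0.2 s.
At the end, for the whole second after the job is handed in: The stamp lies at rest inside the larger jar (its middle below the rim), the jar stands upright within 30 mm of where it was, and the lid lies level, knob up and at rest on the paper block, its centre within 40 mm of the tray's centre, let go (horizontal distance between lid_knob and note_tray below 0.04 m and angle between lid_knob's own z axis and vertical below 0.12 rad and height (world z) of lid_knob below 0.1 m and contact force between lid and note_tray above 0.3 N and contact force between the fingers and lid below 0.05 N and linear speed of lid below 0.02 m/s and horizontal distance between stamp_mid and jar below 0.045 m and z of stamp_mid in the frame of jar between 0 and 0.065 m and linear speed of stamp below 0.03 m/s and angle between jar's own z axis and vertical below 0.1 rad and distance of jar from where it was at the start of the episode below 0.03 m); the robot touches nothing.
It fails at once if the lid is pressed or dropped on the paper with more than 30 N (contact force between lid and note_tray above 30 N).
It fails at once if the lid is tipped more than 45 degrees (angle between lid_knob's own z axis and vertical above 0.785 rad).
It fails at once if the robot bangs the shelf with more than 15 N (contact force between the arm and shelf above 15 N).
It fails at once if the jar is moved more than 40 mm or tipped (distance of jar from where it was at the start of the episode above 0.04 m or angle between jar's own z axis and vertical above 0.35 rad).
It fails at once if another thing on the desk is moved more than 30 mm (distance of any of small_jar, tape_roll, candle_glass, mug, stones, stapler, notebook from where it was at the start of the episode above 0.03 m).
It also fails if it takes over 72 s, if anything falls off the work surface, if the arm or the gripper's body presses on something with over 40 N, if the wrist force passes 120 N, or if a joint passes its speed limit or range.

ROBOT

A 6-joint arm with a two-finger parallel gripper is mounted at the origin on the work surface. World frame = base frame: x ahead of the robot, y to its left, z up, the work surface at z = 0. Lengths are in m, angles in rad, forces in N, time in s.
With the tool pointing down it reaches from about 0.35 to 0.725 m from the base axis. Payload 6 kg.
Tool frame: the origin (TCP) lies at the very end of the fingers, on their centre line; the grasp point (between the pads) lies 19 mm behind it (r.grasp_offset is the distance from the TCP to the grasp point, in m); z points along the fingers, y is the line along which they close (so a half turn about z gives the same grasp; the last joint's range is limited). The gripper opens to 85 mm and grips with 20 to 120 N. Pads are 22 mm wide; open, the fingers measure 114 mm over their backs; the gripper's body (76 mm by 85 mm) begins 54 mm behind the grasp point. The pads swing forward as they close: fully open they stand 13 mm farther back than shut.
Start: joints at [-0.997, 0.04, 0.085, 0, -1.615, -0.334], TCP at [0.143, -0.583, 0.231] pointing down, gripper open.
Joint ranges: [-2.56, 2.56], [-1.29, 2.01], [-1.08, 1.49], [-3.29, 1.98], [-2.81, -0.18], [-2.99, 2.99]. Speed limits (rad/s): [2.57, 2.57, 3.01, 3.14, 3.14, 3.14].

INTERFACE

Orientations are given as a unit quaternion [x, y, z, w].
In Python, from workcell import r gives the robot as it stands.
- The arm moves only by the shell command python3 -m jog 'ROWS' [FORCE]. ROWS is JSON, a list of rows, each a list of 7 numbers: the shift along the tool's x, y, z in cm, then the turn, a rotation vector about the tool's x, y, z in rad, then the closure, from -1 (fully open) to 1 (shut), so that 0 is half open. A call has exactly 8 rows; each row shifts and turns the commanded pose from where the row before left it, along the tool's axes as they then stand; what a row does not reach is not made up. A row lasts 1/12 s, in which the tool goes at most 41.7 mm and 7.16 degrees, less where a joint would pass 70% of its speed; a pose out of reach is approached as far as the arm can. A call is refused whole if a number of a shift passes 4.17 or a number of a turn 0.125, either way. A call with a gripper value outside its range is refused whole. The fingers move at their own pace and stop on an object; FORCE is the grip in N (left out, the last holds). Time passes only in rows, so rows that do not move let the fingers close, or fill a call up. It gives the time, the measured TCP pose, the force, the opening and the grip force at its end, in the units of the state.
- r.get_state(): the state, without advancing time (a new reading comes with each control period).
- r.capture(name): name is "scene" or "top" or "wrist"; returns a dict with "img" (420x560x3 uint8, red, green, blue), "intrinsics" (3x3 intrinsics, pixels), "extrinsics" (4x4, takes a point from world to camera coordinates). Camera axes: x right, y up, looking along -z (the intrinsics and any distortion apply to the point x, -y, -z); pixel columns grow to the right and rows downward; lengths in m; the calibration is good to about 2 mm. A picture is of the moment at which its call begins. There is no depth.
- r.close_job(): hands the job in; it is judged then, once.
The state is a dict: "clock": time; "joint_pos": joint angles; "qd": joint speeds; "tau": joint torques, N m; "tool_pos": TCP position; "tool_rot": TCP orientation; "wrist_force": force on the tool from outside, world axes, zero at the start; "torque": the same for the moment, N m; "finger_gap": finger opening in m; "grasp_force": force on a finger pad.
Only numpy, scipy, OpenCV 4.12 (cv2) and the standard library are available. Lean on these libraries where they do the work, as an engineer would, in place of code of your own. Each camera call takes 0.05 s, during which the arm holds its last target. There are 200 camera calls.

## Working session

There is one attempt and no reset: what is moved stays moved. The work goes in short steps, Python scripts to look and compute and a shell command to move; the robot and the scene stay as the last step left them, time stands still between calls to the robot, and variables do not carry over. Pictures are saved under pics/ and viewed, at most 10 in all, crops included, and the job is handed in when it is done.

```bash
ls; mkdir -p pics
python3 - <<'E'
from workcell import r
import cv2,pickle
d={}
for n in("scene","top","wrist"):
    d[n]=r.capture(n); cv2.imwrite(f"pics/{n}0.png",d[n]["img"][:,:,::-1])
    print(n,d[n]["intrinsics"].tolist(),d[n]["extrinsics"].round(4).tolist(),[k for k in d[n]])
pickle.dump(d,open("d0.pkl","wb"))
print(r.get_state(),r.grasp_offset)
E
```

```text
pics
scene [[421.2570280281554, 0.0, 281.1653175873702], [0.0, 421.2570280281554, 209.5407193291686], [0.0, 0.0, 1.0]] [[0.9938, 0.1106, 0.0106, -0.5342], [-0.0994, 0.8429, 0.5288, 0.0041], [0.0496, -0.5266, 0.8487, -1.4462], [0.0, 0.0, 0.0, 1.0]] ['img', 'intrinsics', 'extrinsics']
top [[508.89527105967676, 0.0, 283.0381843529747], [0.0, 508.89527105967676, 202.28148424347708], [0.0, 0.0, 1.0]] [[-0.011, -0.9998, -0.0164, 0.0188], [0.9949, -0.0126, 0.0996, -0.5424], [-0.0998, -0.0153, 0.9949, -1.4186], [0.0, 0.0, 0.0, 1.0]] ['img', 'intrinsics', 'extrinsics']
wrist [[289.90545803770283, 0.0, 280.5714456835327], [0.0, 289.90545803770283, 208.11574702101035], [0.0, 0.0, 1.0]] [[-0.2381, 0.9712, 0.0017, 0.6001], [-0.9232, -0.2258, -0.3109, 0.0399], [-0.3016, -0.0755, 0.9504, -0.3796], [0.0, 0.0, 0.0, 1.0]] ['img', 'intrinsics', 'extrinsics']
{'clock': 0.15, 'joint_pos': array([-9.97289698e-01,  4.07258900e-02,  8.40867875e-02, -3.69545552e-04,
       -1.61552404e+00, -3.33708113e-01]), 'qd': array([-8.13919755e-05, -1.86940354e-04,  4.21712999e-03,  2.52527291e-03,
       -1.03111864e-03, -6.34214060e-04]), 'tau': array([-2.33181687e-03, -3.68618774e+01,  3.47692823e+01,  6.93628639e+00,
       -4.43572368e-03, -8.18351253e-08]), 'tool_pos': array([ 0.1425235 , -0.58257149,  0.23049792]), 'tool_rot': array([-1.19620236e-01,  9.92819469e-01,  6.95186089e-04, -1.33550212e-04]), 'wrist_force': array([-1.24697312,  0.19180968, -0.02371325]), 'torque': array([0.02689372, 0.01760645, 0.00878373]), 'grasp_force': 0.0, 'finger_gap': 0.0851084595568784} 0.0187
```

View pics/scene0.png

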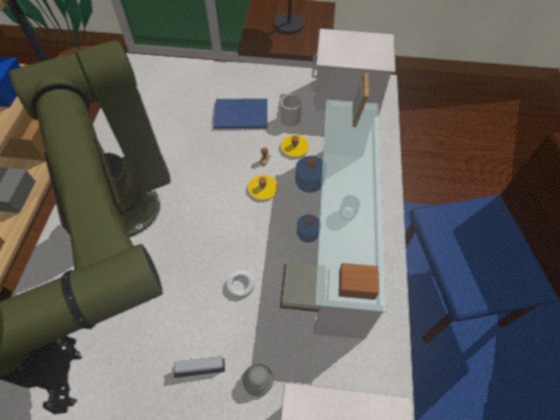

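View pics/top0.png

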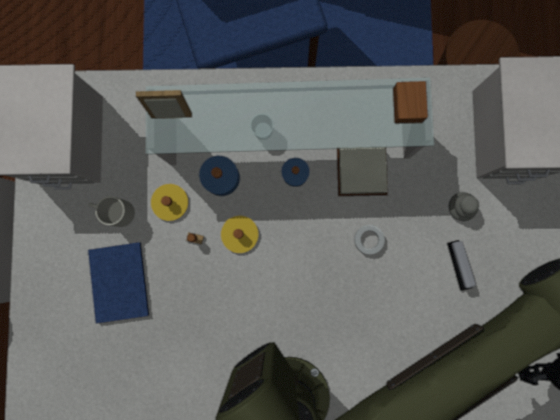

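The top view shows these things:
- **Blue lidded jars:** the larger at (219,175), knob (216,172), and the smaller at (295,172).
- **Yellow lids:** (170,203) and (240,236).
- **Stamp:** (195,238).
- **Note tray:** (362,171).

Candidates for the knob are blue (216,172), blue (295,172) and the two yellow lids. The one meant is (216,172), because it's blue and wider. I'll confirm it in an enlarged crop.

```bash
cat > h.py <<'E'
import numpy as np,cv2
from scipy.spatial.transform import Rotation as R
def ray(c,uv):
    K,E=c["intrinsics"],c["extrinsics"]
    p=np.linalg.solve(K,[uv[0],uv[1],1.]); d=E[:3,:3].T@(p*[1,-1,-1])
    return -E[:3,:3].T@E[:3,3], d/np.linalg.norm(d)
def plane(c,uv,z):
    o,d=ray(c,uv); return o+d*(z-o[2])/d[2]
def proj(c,P):
    q=c["extrinsics"]@np.append(P,1); q=c["intrinsics"]@(q[:3]*[1,-1,-1]); return q[:2]/q[2]
def tri(c1,u1,c2,u2):
    (o1,d1),(o2,d2)=ray(c1,u1),ray(c2,u2)
    t=np.linalg.lstsq(np.c_[d1,-d2],o2-o1,rcond=None)[0]
    a,b=o1+d1*t[0],o2+d2*t[1]; return (a+b)/2,np.linalg.norm(a-b)
def blobs(img,lo,hi,box,amin=8):
    h=cv2.cvtColor(img,cv2.COLOR_RGB2HSV); m=cv2.inRange(h,np.array(lo),np.array(hi))
    k=np.zeros_like(m); x0,y0,x1,y1=box; k[y0:y1,x0:x1]=m[y0:y1,x0:x1]
    n,l,s,c=cv2.connectedComponentsWithStats(k)
    return [(s[i].tolist(),c[i].round(1).tolist()) for i in range(1,n) if s[i][4]>=amin]
E
python3 - <<'E'
import pickle,cv2,numpy as np
from h import *
d=pickle.load(open("d0.pkl","rb"))
a=cv2.resize(d["top"]["img"][130:280,140:420],None,fx=2.8,fy=2.8,interpolation=cv2.INTER_CUBIC)[:, :784]
cv2.imwrite("pics/crop1.png",a[:,:,::-1])
s=cv2.resize(d["scene"]["img"][120:320,220:350],None,fx=3,fy=3,interpolation=cv2.INTER_CUBIC)
cv2.imwrite("pics/crop2.png",s[:,:,::-1])
for n,box in(("top",(140,140,420,280)),("scene",(230,120,360,320))):
    I=d[n]["img"]
    print(n,"blue",blobs(I,(95,90,20),(125,255,200),box,30))
    print(n,"wood",blobs(I,(3,100,60),(16,255,255),box,8))
    print(n,"yel",blobs(I,(22,150,100),(32,255,255),box,30))
E
```

```text
top blue [([200, 156, 39, 39, 1050], [219.4, 175.8]), ([282, 159, 27, 27, 510], [295.0, 171.9]), ([140, 247, 4, 33, 85], [141.0, 267.0])]
top wood [([212, 168, 9, 9, 51], [216.0, 171.9]), ([162, 197, 9, 8, 59], [166.0, 200.6]), ([234, 230, 9, 8, 57], [238.0, 233.4]), ([187, 234, 10, 8, 49], [191.0, 237.2])]
top yel [([152, 185, 36, 35, 820], [168.9, 201.4]), ([222, 217, 36, 36, 851], [238.9, 233.5])]
scene blue [([230, 120, 37, 7, 227], [247.3, 122.6]), ([306, 161, 15, 19, 64], [313.7, 171.0]), ([297, 168, 11, 10, 33], [302.4, 172.1]), ([298, 216, 20, 20, 171], [307.9, 227.3])]
scene wood [([293, 136, 5, 10, 37], [294.7, 140.2]), ([262, 148, 5, 7, 22], [264.1, 150.3]), ([265, 155, 3, 5, 8], [265.9, 157.2]), ([309, 158, 6, 10, 40], [311.1, 162.0]), ([260, 178, 6, 10, 41], [262.4, 181.5]), ([307, 219, 4, 6, 15], [309.0, 221.0]), ([340, 264, 20, 33, 575], [349.9, 279.3])]
scene yel [([281, 136, 27, 21, 394], [294.2, 146.6]), ([248, 175, 29, 25, 492], [262.4, 187.7])]
```

View pics/crop1.png

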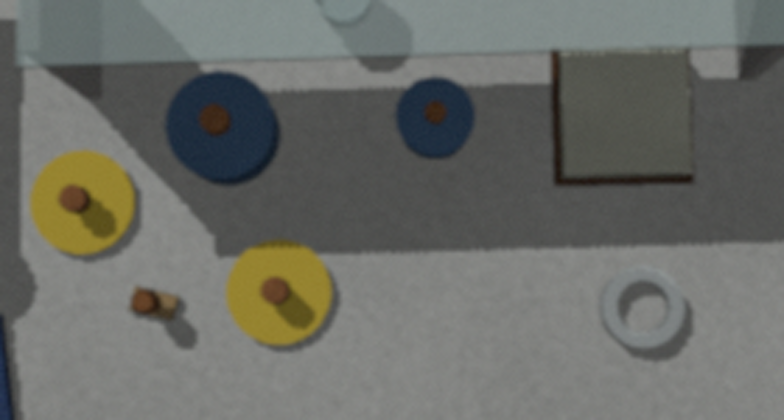

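View pics/crop2.png

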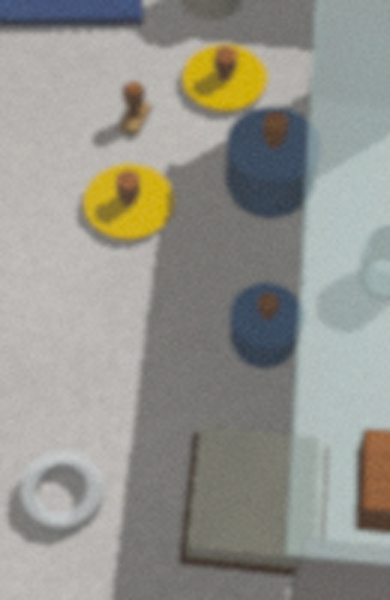

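The crops confirm it: the larger blue jar with its wooden knob is at crop (214,120), which is image (216,172). The tray's front edge runs from crop (556,184) to (692,181), and the stamp handle is at crop (145,301). Next I'll compute positions.

Run:
```python
import pickle,cv2,numpy as np
from h import *
np.set_printoptions(precision=4,suppress=True)
d=pickle.load(open("d0.pkl","rb")); T,S=d["top"],d["scene"]
print("knob",tri(T,(216.2,172),S,(311.2,162.2)),plane(T,(216.2,172),.112),plane(S,(311.2,162.2),.109))
print("lid centre",plane(T,(219,175),.081))
print("stamp",tri(T,(191.3,237.3),S,(264.1,150.3)),plane(T,(191.3,237.3),.052))
print("small",plane(T,(295,171.9),.06))
for u in((152,185),(170,201)):pass
f=lambda u,v:(140+u/2.8,130+v/2.8)
print("tray",plane(T,f(556,184),.006),plane(T,f(692,181),.006),"back",plane(T,f(555,50),.02))
print("paper",[plane(T,f(*p),.025) for p in((562,176),(692,175),(560,52),(690,48))])
print("edge",[plane(T,p,.249) for p in((150,152.5),(430,147))])
# stamp block
print("yel",plane(T,(169,202.5),.01),plane(T,(239.5,235),.01))
print("wristcam rel",d["wrist"]["extrinsics"][:3,:3].T@-d["wrist"]["extrinsics"][:3,3])
```

```text
knob (array([0.6182, 0.1908, 0.1075]), np.float64(0.00175518101681598)) [0.6183 0.1903 0.112 ] [0.6173 0.1893 0.109 ]
lid centre [0.6149 0.1872 0.081 ]
stamp (array([0.4453, 0.268 , 0.0531]), np.float64(0.00022887851225364403)) [0.4454 0.2682 0.052 ]
small [ 0.6241 -0.0225  0.06  ]
tray [ 0.5617 -0.1476  0.006 ] [ 0.563  -0.2872  0.006 ] back [ 0.6988 -0.1482  0.02  ]
paper [array([ 0.5676, -0.152 ,  0.025 ]), array([ 0.5669, -0.2837,  0.025 ]), array([ 0.6956, -0.1528,  0.025 ]), array([ 0.6979, -0.2858,  0.025 ])]
edge [array([0.6463, 0.3319, 0.249 ]), array([ 0.6501, -0.3479,  0.249 ])]
yel [0.5478 0.3417 0.01  ] [0.4518 0.1382 0.01  ]
wristcam rel [ 0.0652 -0.6025  0.3722]
```

```bash
cat >> h.py <<'E'
def rot(a,yaw=0):  # leaned back by a deg; tool y=world y at yaw 0
    s,c=np.sin(np.radians(a)),np.cos(np.radians(a))
    return R.from_euler("z",yaw,degrees=True)*R.from_matrix(np.array([[-c,0,s],[0,1,0],[-s,0,-c]]))
def plan(r,grasp,Rt):
    """turn (tool rotvec rad), then shift in the turned tool frame in cm, to bring grasp point there"""
    st=r.get_state(); R0=R.from_quat(st["tool_rot"]); 
    t=(R0.inv()*Rt).as_rotvec(); tcp=np.array(grasp)+Rt.apply([0,0,r.grasp_offset])
    dw=tcp-st["tool_pos"]
    print("turn",t.round(3),"shift(new)",(100*Rt.inv().apply(dw)).round(2),"shift(now)",(100*R0.inv().apply(dw)).round(2),"grasp now",(st["tool_pos"]-R0.apply([0,0,r.grasp_offset])).round(4),"F",st["wrist_force"].round(1),"t",round(st["clock"],2))
E
python3 - <<'E'
from workcell import r
from h import *
plan(r,[.45,-.25,.29],rot(0))
E
```

```text
turn [ 0.001 -0.     0.24 ] shift(new) [-30.75  33.26  -4.08] shift(now) [-37.77  25.01  -4.05] grasp now [ 0.1425 -0.5826  0.2492] F [-1.2  0.2 -0. ] t 0.15
```

```bash
python3 -m jog '[[0,0,-2,0,0,0.12,-1],[0,0,-2,0,0,0.12,-1],[-2.5,2.7,0,0,0,0,-1],[-2.5,2.7,0,0,0,0,-1],[-2.5,2.7,0,0,0,0,-1],[-2.5,2.7,0,0,0,0,-1],[-2.5,2.7,0,0,0,0,-1],[-2.5,2.7,0,0,0,0,-1]]'
python3 -m jog '[[-2.5,2.7,0,0,0,0,-1],[-2.5,2.7,0,0,0,0,-1],[-2.5,2.7,0,0,0,0,-1],[-2.5,2.7,0,0,0,0,-1],[-2.5,2.7,0,0,0,0,-1],[-2.5,2.7,0,0,0,0,-1],[0,0,0,0,0,0,-1],[0,0,0,0,0,0,-1]]'
python3 - <<'E'
from workcell import r
from h import *
plan(r,[.45,.19,.25],rot(0))
plan(r,[.45,.19,.25],rot(40))
E
```

```text
clock: 0.82
tool_pos: [0.2933, -0.4193, 0.2711]
tool_rot: [0.0, 1.0, 0.0, 0.0]
wrist_force: [0.8, -0.4, -0.0]
finger_gap: 0.0854
grasp_force: 0.0
clock: 1.48
tool_pos: [0.4435, -0.2573, 0.2706]
tool_rot: [-0.002, 1.0, 0.0, -0.001]
wrist_force: [-0.3, -0.0, -0.2]
finger_gap: 0.0854
grasp_force: 0.0
turn [ 0.001 -0.001  0.003] shift(new) [-0.65 44.73  3.93] shift(now) [-0.8  44.73  3.95] grasp now [ 0.4435 -0.2573  0.2893] F [-0.3 -0.  -0.2] t 1.48
turn [ 0.002 -0.699  0.003] shift(new) [ 0.82 44.73  3.86] shift(now) [-2.   44.73  3.51] grasp now [ 0.4435 -0.2573  0.2893] F [-0.3 -0.  -0.2] t 1.48
```

```bash
python3 -m jog '[[0,3.5,0,0,-0.117,0,-1],[0,3.5,0,0,-0.117,0,-1],[0,3.5,0,0,-0.117,0,-1],[0,3.5,0,0,-0.117,0,-1],[0,3.5,0,0,-0.117,0,-1],[0,3.5,0,0,-0.117,0,-1],[0,3.5,0,0,0,0,-1],[0,3.5,0,0,0,0,-1]]'
python3 -m jog '[[0,3.5,0.8,0,0,0,-1],[0,3.5,0.8,0,0,0,-1],[0,3.5,0.8,0,0,0,-1],[0,3.5,0.8,0,0,0,-1],[0,2.7,0.6,0,0,0,-1],[0,0,0,0,0,0,-1],[0,0,0,0,0,0,-1],[0,0,0,0,0,0,-1]]'
python3 - <<'E'
from workcell import r
from h import *
import pickle
w=r.capture("wrist"); pickle.dump(w,open("w1.pkl","wb")); cv2.imwrite("pics/w1.png",w["img"][:,:,::-1])
E=w["extrinsics"]; print("cam",-E[:3,:3].T@E[:3,3],"look",-E[2,:3],"knob px",proj(w,[.618,.19,.109]),"lid px",proj(w,[.618,.19,.081]))
plan(r,[.57,.19,.166],rot(40))
print(blobs(w["img"],(3,90,40),(16,255,255),(0,0,560,420),60))
E
```

```text
clock: 2.15
tool_pos: [0.4404, -0.0034, 0.2717]
tool_rot: [0.002, 0.951, -0.003, 0.308]
wrist_force: [1.7, 1.4, -0.1]
finger_gap: 0.0853
grasp_force: 0.0
clock: 2.82
tool_pos: [0.4644, 0.1626, 0.2386]
tool_rot: [0.001, 0.952, -0.006, 0.306]
wrist_force: [-0.1, -1.1, 0.2]
finger_gap: 0.0853
grasp_force: 0.0
cam [0.31671431 0.16320934 0.30738126] look [ 0.80607008 -0.00926957 -0.5917475 ] knob px [304.74964664 223.05185909] lid px [303.90273972 205.01919381]
turn [-0.01  -0.076  0.002] shift(new) [-3.39  2.75 14.25] shift(now) [-4.47  2.89 13.92] grasp now [0.4536 0.1627 0.2542] F [-0.4  0.9 -0.1] t 2.87
[([383, 28, 36, 49, 1218], [399.9, 53.5]), ([243, 58, 29, 27, 599], [257.1, 71.2]), ([420, 124, 29, 35, 723], [432.9, 142.0]), ([0, 131, 103, 67, 631], [54.0, 151.8]), ([294, 201, 22, 35, 611], [303.9, 219.6]), ([136, 202, 15, 12, 90], [142.9, 208.9]), ([238, 262, 122, 85, 9476], [298.1, 305.3]), ([106, 377, 26, 9, 137], [120.3, 381.8])]
```

View pics/w1.png

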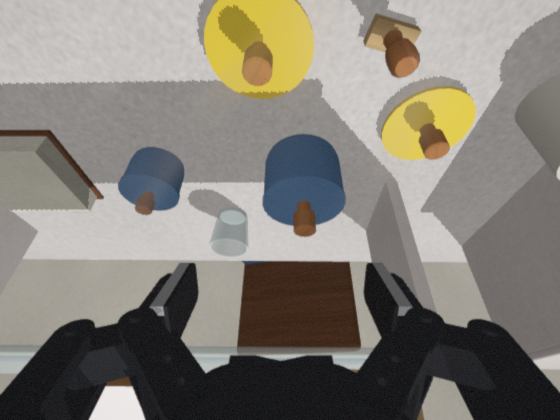

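The wrist view is upside down. It shows the blue jar's knob at (304,220), within 3 px of where I predicted, and the stamp block at (392,33). I'll go to the pre-grasp pose.

```bash
python3 -m jog '[[0,0,0,-0.01,-0.076,0,-1],[-0.6,0.5,2.4,0,0,0,-1],[-0.6,0.5,2.4,0,0,0,-1],[-0.6,0.5,2.4,0,0,0,-1],[-0.6,0.5,2.4,0,0,0,-1],[-0.6,0.5,2.4,0,0,0,-1],[-0.4,0.25,2.2,0,0,0,-1],[0,0,0,0,0,0,-1]]'
python3 - <<'E'
from workcell import r
from h import *
plan(r,[.618,.1895,.112],rot(40))
w=r.capture("wrist")
print(proj(w,[.618,.1895,.109]),blobs(w["img"],(3,90,40),(16,255,255),(100,100,460,300),150))
E
```

```text
clock: 3.53
tool_pos: [0.5825, 0.1885, 0.1479]
tool_rot: [-0.0, 0.94, -0.002, 0.34]
wrist_force: [-0.8, -1.0, -0.5]
finger_gap: 0.0856
grasp_force: 0.0
turn [-0.005 -0.004  0.002] shift(new) [-0.41  0.1   6.9 ] shift(now) [-0.45  0.14  6.9 ] grasp now [0.5705 0.1885 0.1623] F [-0.8 -1.  -0.5] t 3.53
[283.33401218 232.94043683] [([265, 194, 37, 61, 1854], [282.8, 226.9]), ([229, 263, 126, 37, 4485], [291.3, 281.2])]
```

```bash
python3 -m jog '[[-0.2,0.1,1.4,0,0,0,-1],[-0.2,0,1.4,0,0,0,-1],[0,0,1.4,0,0,0,-1],[0,0,1.4,0,0,0,-1],[0,0,0.8,0,0,0,-1],[0,0,0.5,0,0,0,-1],[0,0,0,0,0,0,-1],[0,0,0,0,0,0,-1]]' 40
python3 - <<'E'
from workcell import r
from h import *
plan(r,[.618,.1895,.112],rot(40))
w=r.capture("wrist"); cv2.imwrite("pics/w2.png",w["img"][:,:,::-1])
E
```

```text
clock: 4.25
tool_pos: [0.6289, 0.1921, 0.102]
tool_rot: [-0.001, 0.94, -0.0, 0.342]
wrist_force: [0.0, 0.2, 0.6]
finger_gap: 0.0856
grasp_force: 0.0
turn [0.    0.    0.003] shift(new) [ 0.19 -0.26  0.41] shift(now) [ 0.19 -0.26  0.41] grasp now [0.6168 0.1921 0.1164] F [0.  0.2 0.6] t 4.25
```

View pics/w2.png

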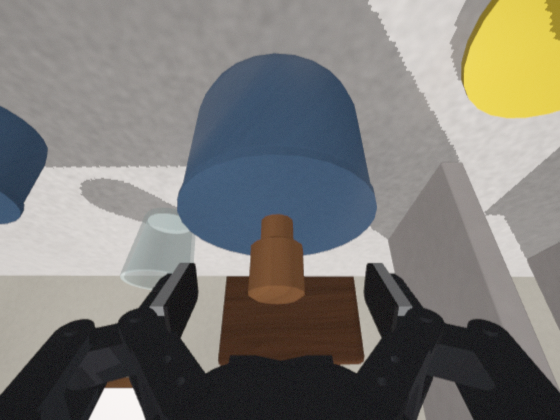

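The knob at (276,275) lies between the pads, which are at (180,280) and (382,280). I'll make the small correction and close.

```bash
python3 -m jog '[[0.2,-0.25,0.4,0,0,0,-1],[0,0,0,0,0,0,-1],[0,0,0,0,0,0,0.2],[0,0,0,0,0,0,0.5],[0,0,0,0,0,0,1],[0,0,0,0,0,0,1],[0,0,0,0,0,0,1],[0,0,0,0,0,0,1]]' 40
python3 - <<'E'
from workcell import r
from h import *
plan(r,[.618,.1895,.112],rot(40))
E
```

```text
clock: 4.97
tool_pos: [0.6299, 0.1899, 0.0969]
tool_rot: [-0.002, 0.94, -0.0, 0.342]
wrist_force: [-1.2, -0.4, 1.4]
finger_gap: 0.0266
grasp_force: 39.5
turn [ 0.    -0.001  0.003] shift(new) [-0.06 -0.04 -0.05] shift(now) [-0.06 -0.04 -0.05] grasp now [0.6179 0.1899 0.1112] F [-1.2 -0.4  1.4] t 4.97
```

```bash
python3 -m jog '[[-0.2,0,-0.23,0,0,0,1],[-0.3,0,-0.36,0,0,0,1],[-0.5,0,-0.6,0,0,0,1],[-0.6,0,-0.72,0,0,0,1],[-0.6,0,-0.72,0,0,0,1],[-0.6,0,-0.72,0,0,0,1],[-0.4,0,-0.48,0,0,0,1],[0,0,0,0,0,0,1]]'
python3 - <<'E'
from workcell import r
from h import *
w=r.capture("wrist"); cv2.imwrite("pics/w3.png",w["img"][:,:,::-1])
plan(r,[.633,-.218,.165],rot(40))
E
```

```text
clock: 5.63
tool_pos: [0.6304, 0.1907, 0.1495]
tool_rot: [-0.001, 0.939, 0.001, 0.343]
wrist_force: [0.8, 0.5, -1.4]
finger_gap: 0.0263
grasp_force: 39.4
turn [0.001 0.    0.002] shift(new) [ -1.31 -40.84   0.76] shift(now) [ -1.21 -40.84   0.7 ] grasp now [0.618  0.1904 0.1624] F [ 0.6  1.  -1.9] t 5.68
```

View pics/w3.png

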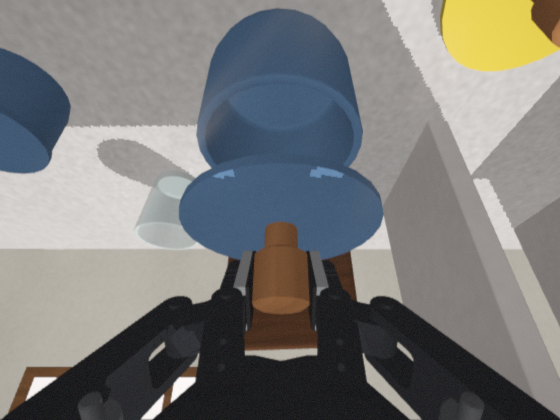

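The lid is lifted and level in the fingers at (281,205), with the open jar behind it. I'll carry it to the tray.

```bash
python3 -m jog '[[0,-1,0,0,0,0,1],[0,-2,0,0,0,0,1],[0,-2.5,0,0,0,0,1],[0,-2.5,0,0,0,0,1],[0,-2.5,0,0,0,0,1],[0,-2.5,0,0,0,0,1],[0,-2.5,0,0,0,0,1],[0,-2.5,0,0,0,0,1]]'
python3 -m jog '[[-0.1,-2.5,0,0,0,0,1],[-0.1,-2.5,0.1,0,0,0,1],[-0.2,-2.5,0.1,0,0,0,1],[-0.2,-2.5,0.1,0,0,0,1],[-0.2,-2.5,0.1,0,0,0,1],[-0.2,-2.5,0.1,0,0,0,1],[-0.1,-2.5,0.1,0,0,0,1],[-0.1,-2.5,0.1,0,0,0,1]]'
python3 -m jog '[[0,-1.8,0,0,0,0,1],[0,-1,0,0,0,0,1],[0,0,0,0,0,0,1],[0,0,0,0,0,0,1],[0,0,0,0,0,0,1],[0,0,0,0,0,0,1],[0,0,0,0,0,0,1],[0,0,0,0,0,0,1]]'
python3 - <<'E'
from workcell import r
from h import *
import pickle
d={n:r.capture(n) for n in("wrist","top")}; pickle.dump(d,open("d3.pkl","wb"))
w=d["wrist"]; cv2.imwrite("pics/w4.png",w["img"][:,:,::-1])
print([proj(w,[.633+a*.065,-.218+b*.065,.025]).round(0) for a,b in((-1,-1),(-1,1),(1,1),(1,-1))])
plan(r,[.633,-.218,.165],rot(40))
E
```

```text
clock: 6.35
tool_pos: [0.6294, 0.0079, 0.1457]
tool_rot: [-0.001, 0.94, -0.001, 0.341]
wrist_force: [0.2, 1.1, -1.8]
finger_gap: 0.0269
grasp_force: 39.6
clock: 7.02
tool_pos: [0.6436, -0.1917, 0.1485]
tool_rot: [-0.001, 0.94, -0.001, 0.341]
wrist_force: [0.4, -0.3, -1.7]
finger_gap: 0.0268
grasp_force: 39.6
clock: 7.68
tool_pos: [0.6445, -0.2174, 0.1496]
tool_rot: [-0.002, 0.94, -0.0, 0.342]
wrist_force: [0.4, -0.5, -2.6]
finger_gap: 0.0267
grasp_force: 39.7
[array([165.,   2.]), array([399.,   3.]), array([350., 160.]), array([211., 159.])]
turn [ 0.001 -0.001  0.004] shift(new) [-0.09 -0.04 -0.04] shift(now) [-0.09 -0.04 -0.04] grasp now [ 0.6326 -0.2176  0.1641] F [-0.5  0.3 -2. ] t 7.78
```

View pics/w4.png

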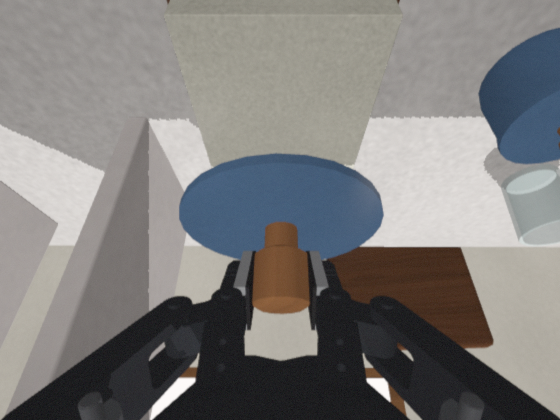

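Over the tray. The paper-top corners are at about (167,14), (400,14), (356,165) and (209,165). I'll estimate the paper height and centre from them.

Run:
```python
import pickle
from h import *
w=pickle.load(open("d3.pkl","rb"))["wrist"]
for z in(.015,.025,.03,.035,.04,.045):
    P=[plane(w,u,z) for u in((167,14),(400,14),(356,165),(209,165))]
    print(z,np.mean(P,0).round(4),[round(np.linalg.norm(P[i]-P[(i+1)%4]),4) for i in range(4)])
```

```text
0.015 [ 0.648  -0.2166  0.015 ] [np.float64(0.1406), np.float64(0.139), np.float64(0.1486), np.float64(0.1392)]
0.025 [ 0.6399 -0.2167  0.025 ] [np.float64(0.1333), np.float64(0.1318), np.float64(0.1408), np.float64(0.132)]
0.03 [ 0.6358 -0.2168  0.03  ] [np.float64(0.1296), np.float64(0.1282), np.float64(0.137), np.float64(0.1284)]
0.035 [ 0.6317 -0.2168  0.035 ] [np.float64(0.126), np.float64(0.1246), np.float64(0.1331), np.float64(0.1247)]
0.04 [ 0.6277 -0.2169  0.04  ] [np.float64(0.1223), np.float64(0.1209), np.float64(0.1292), np.float64(0.1211)]
0.045 [ 0.6236 -0.2169  0.045 ] [np.float64(0.1186), np.float64(0.1173), np.float64(0.1254), np.float64(0.1175)]
```

```bash
python3 -m jog '[[0.3,0,0.4,0,0,0,1],[0.7,0,0.8,0,0,0,1],[0.8,0,0.9,0,0,0,1],[0.8,0,0.9,0,0,0,1],[0.8,0,1.0,0,0,0,1],[0.6,0,0.8,0,0,0,1],[0.4,0,0.5,0,0,0,1],[0,0,0,0,0,0,1]]'
python3 -m jog '[[0.1,0,0.12,0,0,0,1],[0.1,0,0.12,0,0,0,1],[0.1,0,0.12,0,0,0,1],[0.1,0,0.12,0,0,0,1],[0,0,0,0,0,0,1],[0,0,0,0,0,0,1],[0,0,0,0,0,0,1],[0,0,0,0,0,0,1]]'
python3 - <<'E'
from workcell import r
from h import *
plan(r,[.634,-.217,.074],rot(40))
E
```

```text
clock: 8.45
tool_pos: [0.6436, -0.2181, 0.0775]
tool_rot: [-0.001, 0.941, -0.0, 0.34]
wrist_force: [-0.6, -0.6, -3.3]
finger_gap: 0.0267
grasp_force: 39.7
clock: 9.12
tool_pos: [0.6449, -0.2183, 0.0748]
tool_rot: [-0.002, 0.94, -0.001, 0.342]
wrist_force: [0.0, -1.1, -2.1]
finger_gap: 0.0263
grasp_force: 39.7
turn [ 0.    -0.001  0.003] shift(new) [0.89 0.13 1.23] shift(now) [0.89 0.13 1.23] grasp now [ 0.6329 -0.2183  0.0891] F [ 0.  -1.1 -2.1] t 9.12
```

```bash
for i in 1; do python3 -m jog '[[0.1,0,0.11,0,0,0,1],[0.1,0,0.11,0,0,0,1],[0.1,0,0.11,0,0,0,1],[0.1,0,0.11,0,0,0,1],[0,0,0,0,0,0,1],[0,0,0,0,0,0,1],[0,0,0,0,0,0,1],[0,0,0,0,0,0,1]]'; done
python3 -m jog '[[0.06,0,0.08,0,0,0,1],[0.06,0,0.08,0,0,0,1],[0.06,0,0.08,0,0,0,1],[0,0,0,0,0,0,1],[0,0,0,0,0,0,1],[0,0,0,0,0,0,1],[0,0,0,0,0,0,1],[0,0,0,0,0,0,1]]'
```

```text
clock: 9.78
tool_pos: [0.6446, -0.2183, 0.0687]
tool_rot: [-0.002, 0.94, -0.001, 0.342]
wrist_force: [0.3, -0.5, -2.2]
finger_gap: 0.0269
grasp_force: 39.7
clock: 10.45
tool_pos: [0.6447, -0.2183, 0.0657]
tool_rot: [-0.002, 0.94, -0.0, 0.342]
wrist_force: [0.2, -0.6, -1.3]
finger_gap: 0.0268
grasp_force: 39.7
```

```bash
python3 -m jog '[[0.06,0,0.08,0,0,0,1],[0.06,0,0.08,0,0,0,1],[0,0,0,0,0,0,1],[0,0,0,0,0,0,1],[0,0,0,0,0,0,1],[0,0,0,0,0,0,1],[0,0,0,0,0,0,1],[0,0,0,0,0,0,1]]' | grep -E "pos|wrist"
python3 -m jog '[[0.06,0,0.08,0,0,0,1],[0.06,0,0.08,0,0,0,1],[0,0,0,0,0,0,1],[0,0,0,0,0,0,1],[0,0,0,0,0,0,1],[0,0,0,0,0,0,1],[0,0,0,0,0,0,1],[0,0,0,0,0,0,1]]' | grep -E "pos|wrist"
```

```text
tool_pos: [0.6452, -0.2184, 0.0642]
wrist_force: [-0.7, -0.2, 1.2]
tool_pos: [0.6453, -0.2184, 0.0626]
wrist_force: [-3.5, 1.3, 4.4]
```

Contact: Fz rose from -2 to +4.4 N. I'll ease off 1 mm, then open and check before backing out.

```bash
python3 -m jog '[[-0.06,0,-0.08,0,0,0,1],[0,0,0,0,0,0,1],[0,0,0,0,0,0,0.3],[0,0,0,0,0,0,0],[0,0,0,0,0,0,-0.5],[0,0,0,0,0,0,-1],[0,0,0,0,0,0,-1],[0,0,0,0,0,0,-1]]'
python3 -m jog '[[0,0,-0.5,0,0,0,-1],[0,0,-1,0,0,0,-1],[0,0,-2,0,0,0,-1],[0,0,-3,0,0,0,-1],[0,0,-3,0,0,0,-1],[0,0,-3,0,0,0,-1],[0,0,-2,0,0,0,-1],[0,0,0,0,0,0,-1]]'
python3 - <<'E'
from workcell import r
from h import *
import pickle
d={n:r.capture(n) for n in("wrist","top")}; pickle.dump(d,open("d4.pkl","wb"))
w=d["wrist"]; cv2.imwrite("pics/w5.png",w["img"][:,:,::-1])
print(proj(w,[.634,-.217,.077]),blobs(w["img"],(3,90,40),(16,255,255),(150,100,420,260),100))
print(blobs(d["top"]["img"],(3,100,40),(16,255,255),(330,140,400,210),8), proj(d["top"],[.634,-.217,.077]))
plan(r,[.445,.268,.30],rot(0))
E
```

```text
clock: 12.45
tool_pos: [0.6448, -0.2182, 0.0623]
tool_rot: [-0.002, 0.94, -0.0, 0.341]
wrist_force: [0.6, 0.2, -0.0]
finger_gap: 0.0855
grasp_force: 0.0
clock: 13.12
tool_pos: [0.5517, -0.2191, 0.1805]
tool_rot: [-0.002, 0.938, -0.002, 0.346]
wrist_force: [0.5, -0.7, 0.9]
finger_gap: 0.0856
grasp_force: 0.0
[283.63825699 194.51499305] [([268, 166, 28, 45, 993], [281.8, 189.5]), ([324, 251, 96, 9, 857], [371.9, 255.0])]
[([338, 150, 1, 9, 9], [338.0, 154.0]), ([362, 162, 10, 10, 71], [366.2, 166.7])] [365.61381661 166.39882103]
turn [-0.001  0.7    0.003] shift(new) [ 10.67  48.64 -10.58] shift(now) [  1.2   48.64 -14.97] grasp now [ 0.5397 -0.2184  0.1898] F [ 1. -0.  0.] t 13.22
```

View pics/w5.png

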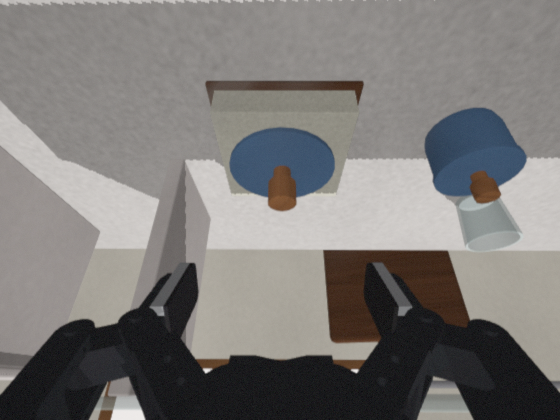

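The lid sits knob-up on the paper, its knob at (282,190) where I predicted it, well centred. Next is the stamp.

```bash
python3 - <<'E'
from workcell import r
from h import *
plan(r,[.385,.268,.14],rot(40))
E
python3 -m jog '[[0,2,-1,0,0,0,-1],[0,3,-1,0,0,0,-1],[0.5,3.5,-0.5,0,0,0,-1],[0.5,3.5,-0.5,0,0,0,-1],[1,3.5,-0.5,0,0,0,-1],[1,3.5,-0.5,0,0,0,-1],[1,3.5,-0.5,0,0,0,-1],[1,3.5,-0.5,0,0,0,-1]]'
python3 -m jog '[[1,3.5,-0.5,0,0,0,-1],[1,3.5,-0.5,0,0,0,-1],[1,3.5,0,0,0,0,-1],[1,3.5,0,0,0,0,-1],[1,3.5,0,0,0,0,-1],[1,3,0,0,0,0,-1],[1,2,0,0,0,0,-1],[0,0,0,0,0,0,-1]]'
python3 - <<'E'
from workcell import r
from h import *
plan(r,[.385,.268,.14],rot(40))
E
```

```text
turn [-0.     0.002  0.003] shift(new) [15.05 48.64 -6.13] shift(now) [14.9  48.68 -6.16] grasp now [ 0.5397 -0.2184  0.1898] F [ 1. -0.  0.] t 13.22
clock: 13.88
tool_pos: [0.4799, 0.043, 0.1787]
tool_rot: [-0.001, 0.94, -0.0, 0.342]
wrist_force: [2.5, -1.8, -23.9]
finger_gap: 0.0857
grasp_force: 0.0
clock: 14.55
tool_pos: [0.4479, 0.2428, 0.1618]
tool_rot: [-0.027, 0.947, 0.004, 0.319]
wrist_force: [-0.4, -0.4, -0.8]
finger_gap: 0.0855
grasp_force: 0.0
turn [ 0.025 -0.048  0.048] shift(new) [ 6.21  2.52 -0.5 ] shift(now) [ 6.1   2.83 -0.14] grasp now [0.4366 0.2423 0.1766] F [-0.4 -0.4 -0.8] t 14.55
```

Run:
```python
from workcell import r
from h import *
import pickle
st=r.get_state(); print(st["joint_pos"].round(2))
d={n:r.capture(n) for n in("top","wrist")}; pickle.dump(d,open("d5.pkl","wb"))
w=d["wrist"]; a=pickle.load(open("d0.pkl","rb"))["top"]["img"]
cv2.imwrite("pics/w6.png",np.hstack([cv2.resize(d["top"]["img"],(400,300)),cv2.resize(w["img"],(400,300))])[:,:,::-1])
print(proj(w,[.4453,.268,.048]),blobs(w["img"],(3,90,40),(16,255,255),(0,0,560,420),100))
```

```text
[ 1.26 -0.73 -0.97  0.67 -1.17 -2.99]
[317.57501307 127.40843193] [([301, 89, 33, 60, 1485], [315.8, 121.0]), ([131, 93, 43, 54, 1645], [153.2, 120.7]), ([356, 179, 28, 39, 788], [368.1, 199.9]), ([0, 211, 21, 19, 116], [9.4, 220.6]), ([40, 236, 26, 26, 438], [54.1, 249.6]), ([200, 287, 122, 81, 8005], [260.5, 324.4]), ([104, 381, 30, 10, 238], [118.7, 386.0])]
```

View pics/w6.png

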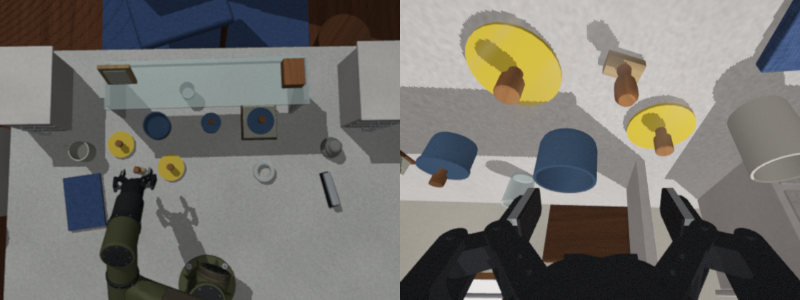

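The wrist ran into the j6 limit (-2.99) because the lean wasn't in the radial plane. Nothing was disturbed: the lid is still on the paper, and the stamp at (628,85) in the wrist half hasn't moved. I'll use a radial lean (yaw 31°, lean 30°) instead.

Run:
```python
from workcell import r
from h import *
plan(r,[.411,.247,.14],rot(30,31))
print((R.from_quat(r.get_state()["tool_rot"]).inv()*rot(30,31)).as_rotvec()/6)
```

```text
turn [-0.28   0.122 -0.403] shift(new) [3.58 2.44 2.35] shift(now) [4.58 1.28 1.31] grasp now [0.4368 0.2404 0.177 ] F [-0.2 -0.6 -0.4] t 14.65
[-0.04660171  0.02038982 -0.06717435]
```

```bash
python3 -m jog '[[0,0,0,-0.047,0.02,-0.067,-1],[0,0,0,-0.047,0.02,-0.067,-1],[0,0,0,-0.047,0.02,-0.067,-1],[0,0,0,-0.047,0.02,-0.067,-1],[0,0,0,-0.047,0.02,-0.067,-1],[0,0,0,-0.047,0.02,-0.067,-1],[0,0,0,0,0,0,-1],[0,0,0,0,0,0,-1]]'
python3 - <<'E'
from workcell import r
from h import *
plan(r,[.411,.247,.12],rot(30,31)); print(r.get_state()["joint_pos"].round(2))
E
```

```text
clock: 15.32
tool_pos: [0.4488, 0.2398, 0.1637]
tool_rot: [-0.255, 0.931, 0.071, 0.252]
wrist_force: [-0.6, 0.2, -0.2]
finger_gap: 0.0857
grasp_force: 0.0
turn [ 0.002  0.006 -0.006] shift(new) [4.67 2.56 4.22] shift(now) [4.71 2.53 4.2 ] grasp now [0.4407 0.2349 0.1799] F [-0.6  0.2 -0.2] t 15.32
[ 1.06 -0.77 -0.83  0.29 -1.06 -2.18]
```

```bash
python3 -m jog '[[0.8,0.4,0.7,0,0,0,-1],[0.8,0.4,0.7,0,0,0,-1],[0.8,0.4,0.7,0,0,0,-1],[0.8,0.4,0.7,0,0,0,-1],[0.8,0.5,0.7,0,0,0,-1],[0.7,0.4,0.7,0,0,0,-1],[0,0,0,0,0,0,-1],[0,0,0,0,0,0,-1]]'
python3 - <<'E'
from workcell import r
from h import *
import pickle
plan(r,[.445,.268,.051],rot(30,31)); print(r.get_state()["joint_pos"].round(2))
w=r.capture("wrist"); pickle.dump(w,open("w7.pkl","wb")); cv2.imwrite("pics/w7.png",w["img"][:,:,::-1])
print(proj(w,[.4453,.268,.058]),proj(w,[.4453,.268,.044]),blobs(w["img"],(3,90,40),(16,255,255),(150,60,420,420),100))
E
```

```text
clock: 15.98
tool_pos: [0.4184, 0.2525, 0.1029]
tool_rot: [-0.258, 0.93, 0.071, 0.251]
wrist_force: [-0.3, 0.1, 1.0]
finger_gap: 0.0855
grasp_force: 0.0
turn [ 0.002  0.005 -0.001] shift(new) [-0.08 -0.04  7.9 ] shift(now) [-0.04 -0.06  7.9 ] grasp now [0.4103 0.2476 0.119 ] F [-0.3  0.1  1. ] t 15.98
[ 1.17 -0.85 -1.    0.36 -1.01 -2.33]
[280.60279941 234.41670705] [280.55238809 219.66885868] [([263, 177, 34, 70, 1651], [279.4, 215.9]), ([277, 265, 25, 42, 817], [288.4, 287.5])]
```

View pics/w7.png

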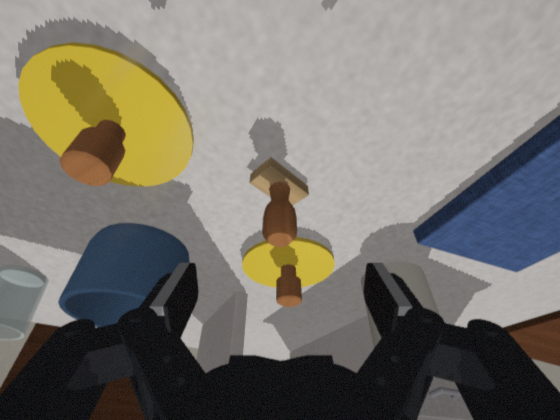

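The stamp handle at (280,230) is centred between the pads. That was my 11th picture, one over the limit of 10, so I'll work from numbers only from here. Advancing.

```bash
python3 -m jog '[[0,0,1.3,0,0,0,-1],[0,0,1.4,0,0,0,-1],[0,0,1.4,0,0,0,-1],[0,0,1.4,0,0,0,-1],[0,0,1.2,0,0,0,-1],[0,0,0.8,0,0,0,-1],[0,0,0.4,0,0,0,-1],[0,0,0,0,0,0,-1]]' 30
python3 - <<'E'
from workcell import r
from h import *
plan(r,[.445,.268,.051],rot(30,31)); print(r.get_state()["joint_pos"].round(2))
E
```

```text
clock: 16.7
tool_pos: [0.453, 0.2729, 0.0348]
tool_rot: [-0.257, 0.93, 0.071, 0.251]
wrist_force: [-0.4, -0.3, 0.9]
finger_gap: 0.0854
grasp_force: 0.0
turn [ 0.002  0.004 -0.002] shift(new) [ 0.   -0.01 -0.  ] shift(now) [ 0.   -0.01 -0.  ] grasp now [0.4449 0.2681 0.051 ] F [-0.4 -0.3  0.9] t 16.7
[ 1.08 -0.62 -1.02  0.39 -0.75 -2.34]
```

```bash
python3 -m jog '[[0,0,0,0,0,0,0],[0,0,0,0,0,0,0.5],[0,0,0,0,0,0,1],[0,0,0,0,0,0,1],[0,0,0,0,0,0,1],[0,0,0,0,0,0,1],[0,0,0,0,0,0,1],[0,0,0,0,0,0,1]]' 30
python3 -m jog '[[-0.3,0,-0.5,0,0,0,1],[-0.6,0,-1.1,0,0,0,1],[-0.8,0,-1.4,0,0,0,1],[-1,0,-1.7,0,0,0,1],[-1,0,-1.7,0,0,0,1],[-1,0,-1.7,0,0,0,1],[-0.8,0,-1.4,0,0,0,1],[0,0,0,0,0,0,1]]'
python3 - <<'E'
from workcell import r
from h import *
plan(r,[.617,.189,.165],rot(30,10)); print(r.get_state()["joint_pos"].round(2))
plan(r,[.617,.189,.165],rot(35,10))
d=r.capture("top"); print(blobs(d["img"],(95,90,20),(125,255,200),(190,140,320,210),30),blobs(d["img"],(3,100,60),(16,255,255),(140,150,320,280),8))
E
```

```text
clock: 17.37
tool_pos: [0.4529, 0.2737, 0.0359]
tool_rot: [-0.258, 0.93, 0.072, 0.252]
wrist_force: [-0.0, -0.3, 2.2]
finger_gap: 0.0245
grasp_force: 29.4
clock: 18.03
tool_pos: [0.4533, 0.2739, 0.1499]
tool_rot: [-0.257, 0.93, 0.073, 0.254]
wrist_force: [0.4, -0.1, 0.5]
finger_gap: 0.0248
grasp_force: 29.6
turn [0.19  0.009 0.314] shift(new) [-13.44 -11.2    7.88] shift(now) [ -9.04 -16.05   5.37] grasp now [0.4452 0.2689 0.166 ] F [ 0.4 -0.1  0.5] t 18.03
[ 1.1  -0.69 -0.83  0.32 -0.99 -2.24]
turn [ 0.204 -0.077  0.306] shift(new) [-12.86 -11.2    9.03] shift(now) [ -9.2  -16.1    5.36] grasp now [0.4452 0.2689 0.166 ] F [ 0.4 -0.1  0.5] t 18.03
[([201, 157, 38, 38, 1122], [219.4, 175.8]), ([282, 159, 27, 27, 511], [295.0, 171.9])] [([293, 168, 6, 5, 23], [295.2, 169.7]), ([162, 197, 9, 8, 62], [166.1, 200.6]), ([234, 230, 9, 8, 58], [238.0, 233.5]), ([177, 232, 8, 9, 55], [180.9, 235.9])]
```

```bash
python3 -m jog '[[0,0,0,0.051,-0.019,0.077,1],[0,0,0,0.051,-0.019,0.077,1],[0,0,0,0.051,-0.019,0.077,1],[0,0,0,0.051,-0.019,0.077,1],[-1,-0.8,0.7,0,0,0,1],[-1.3,-1.1,0.9,0,0,0,1],[-1.3,-1.1,0.9,0,0,0,1],[-1.3,-1.1,0.9,0,0,0,1]]'
python3 -m jog '[[-1.3,-1.1,0.9,0,0,0,1],[-1.3,-1.1,0.9,0,0,0,1],[-1.3,-1.1,0.9,0,0,0,1],[-1.3,-1.1,0.9,0,0,0,1],[-1.3,-1.2,0.9,0,0,0,1],[-1,-1,0.8,0,0,0,1],[0,0,0,0,0,0,1],[0,0,0,0,0,0,1]]'
python3 - <<'E'
from workcell import r
from h import *
plan(r,[.616,.188,.165],rot(35,10)); print(r.get_state()["joint_pos"].round(2), r.get_state()["finger_gap"])
plan(r,[.616,.188,.08],rot(35,10))
E
```

```text
clock: 18.75
tool_pos: [0.5185, 0.242, 0.1434]
tool_rot: [-0.083, 0.951, 0.024, 0.296]
wrist_force: [-0.3, 0.4, -0.2]
finger_gap: 0.025
grasp_force: 29.7
clock: 19.42
tool_pos: [0.6199, 0.1922, 0.1424]
tool_rot: [-0.082, 0.951, 0.023, 0.296]
wrist_force: [-0.2, 0.4, -0.6]
finger_gap: 0.0245
grasp_force: 29.7
turn [-0.006 -0.008 -0.001] shift(new) [-0.92 -0.35 -0.24] shift(now) [-0.92 -0.35 -0.25] grasp now [0.6094 0.1905 0.1578] F [-0.2  0.4 -0.6] t 19.42
[ 0.75 -0.33 -0.68  0.47 -0.76 -2.42] 0.02449563589653744
turn [-0.006 -0.008 -0.001] shift(new) [ 3.95 -0.35  6.72] shift(now) [ 3.9  -0.31  6.75] grasp now [0.6094 0.1905 0.1578] F [-0.2  0.4 -0.6] t 19.42
```

```bash
python3 -m jog '[[-0.9,-0.35,-0.2,0,0,0,1],[0,0,0,0,0,0,1],[0.5,0,0.7,0,0,0,1],[0.6,0,0.8,0,0,0,1],[0.6,0,0.85,0,0,0,1],[0.6,0,0.85,0,0,0,1],[0.5,0,0.8,0,0,0,1],[0,0,0,0,0,0,1]]'
python3 -m jog '[[0.3,0,0.4,0,0,0,1],[0.5,0,0.7,0,0,0,1],[0.5,0,0.7,0,0,0,1],[0.5,0,0.7,0,0,0,1],[0.4,0,0.6,0,0,0,1],[0,0,0,0,0,0,1],[0,0,0,0,0,0,1],[0,0,0,0,0,0,1]]'
python3 - <<'E'
from workcell import r
from h import *
plan(r,[.616,.188,.068],rot(35,10)); print(r.get_state()["finger_gap"])
d=r.capture("top"); print(blobs(d["img"],(95,90,20),(125,255,200),(190,140,270,210),30))
E
```

```text
clock: 20.08
tool_pos: [0.6253, 0.1898, 0.0982]
tool_rot: [-0.083, 0.952, 0.023, 0.295]
wrist_force: [-0.4, -0.5, -0.6]
finger_gap: 0.0248
grasp_force: 29.7
clock: 20.75
tool_pos: [0.6264, 0.1907, 0.0648]
tool_rot: [-0.082, 0.951, 0.024, 0.297]
wrist_force: [-0.1, 0.7, -0.9]
finger_gap: 0.0247
grasp_force: 29.7
turn [-0.004 -0.005 -0.   ] shift(new) [ 0.7  -0.09  0.99] shift(now) [ 0.69 -0.08  1.  ] grasp now [0.6159 0.1889 0.0802] F [-0.1  0.7 -0.9] t 20.75
0.02465730339023967
[([201, 157, 38, 22, 453], [217.7, 166.8])]
```

```bash
python3 -m jog '[[0.2,0,0.3,0,0,0,1],[0.3,0,0.4,0,0,0,1],[0.2,0,0.3,0,0,0,1],[0,0,0,0,0,0,1],[0,0,0,0,0,0,0.2],[0,0,0,0,0,0,0.1],[0,0,0,0,0,0,0],[0,0,0,0,0,0,0]]'
python3 -m jog '[[0,0,0,0,0,0,0],[0,0,0,0,0,0,0],[0,0,-0.8,0,0,0,0],[0,0,-1.2,0,0,0,0],[0,0,-1.8,0,0,0,0],[0,0,-2.5,0,0,0,0],[0,0,-3,0,0,0,0],[0,0,-3,0,0,0,0]]'
python3 -m jog '[[0,0,-3,0,0,0,0],[0,0,-2,0,0,0,0],[0,0,-1,0,0,0,0],[0,0,0,0,0,0,0],[0,0,0,0,0,0,0],[0,0,0,0,0,0,0],[0,0,0,0,0,0,0],[0,0,0,0,0,0,0]]'
python3 - <<'E'
from workcell import r
from h import *
import pickle
d={n:r.capture(n) for n in("wrist","top")}; pickle.dump(d,open("d6.pkl","wb")); w=d["wrist"]
f=lambda c,box,a:[b for b in blobs(c["img"],(3,70,30),(20,255,255),box,a)]
print("wood wrist",f(w,(100,60,460,420),60)); print("jar mouth px",proj(w,[.616,.188,.075]),"expected handle",proj(w,[.616,.188,.058]),proj(w,[.616,.188,.015]))
T=d["top"]; print("top wood",f(T,(140,140,420,280),5)); print("blue",blobs(T["img"],(95,90,20),(125,255,200),(190,140,420,210),30)); print(proj(T,[.616,.188,.075]))
print(r.get_state()["wrist_force"],r.get_state()["clock"],r.get_state()["tool_pos"])
E
```

```text
clock: 21.47
tool_pos: [0.6263, 0.1908, 0.0527]
tool_rot: [-0.082, 0.951, 0.024, 0.297]
wrist_force: [-0.2, -0.0, -0.2]
finger_gap: 0.0427
grasp_force: 0.0
clock: 22.13
tool_pos: [0.5559, 0.1783, 0.1542]
tool_rot: [-0.082, 0.951, 0.024, 0.297]
wrist_force: [1.0, 1.0, 0.2]
finger_gap: 0.0425
grasp_force: 0.0
clock: 22.8
tool_pos: [0.5235, 0.1728, 0.2013]
tool_rot: [-0.082, 0.951, 0.023, 0.296]
wrist_force: [0.5, 0.5, -1.0]
finger_gap: 0.0424
grasp_force: 0.0
wood wrist [([421, 125, 36, 41, 1029], [436.8, 145.8]), ([269, 167, 26, 33, 643], [280.0, 182.4]), ([191, 266, 20, 30, 312], [199.5, 278.5]), ([228, 268, 84, 93, 6425], [272.1, 315.4]), ([178, 355, 9, 13, 102], [182.4, 361.0])]
jar mouth px [280.97868034 197.3035021 ] expected handle [281.0307315  185.44503667] [281.14861059 158.589439  ]
top wood [([338, 149, 49, 47, 130], [352.5, 183.9]), ([362, 162, 10, 10, 79], [366.4, 166.6]), ([292, 167, 7, 7, 41], [295.0, 169.8]), ([215, 171, 16, 14, 120], [222.4, 177.3]), ([161, 196, 11, 10, 85], [166.0, 200.5]), ([232, 229, 11, 10, 89], [237.1, 233.4])]
blue [([347, 151, 36, 37, 927], [364.2, 169.0]), ([201, 157, 38, 38, 936], [218.8, 175.4]), ([282, 159, 27, 27, 507], [294.9, 171.9])]
[219.0044655  174.95006642]
[-0.22019626  0.40490186 -0.44818004] 22.9 [0.52353854 0.17288187 0.20171922]
```

The stamp stands in the jar: its handle is at (280,182), against (281,185) predicted. The jar hasn't moved, the lid is on the paper, and the gripper is clear, so I'll hand in.

```bash
python3 -c "
from workcell import r
print(r.close_job())"
```

```text
the job is handed in; nothing more can be done
None
```

The job is handed in at about 23 s: by camera the lid lies knob up on the paper, the stamp stands in the larger jar, and the jar and lids show no shift; I viewed 11 pictures (one over the limit of 10), and a brief 24 N wrist-force reading came as the arm swung towards the stamp, probably the j6 limit.

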